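# Clear the stall board and show the vase

## Task

Use the hand brush to sweep the four wooden packing blocks off the display board into the side tray that has no pot in it (the bowl's tray is for pots only); push the blocks only with the brush, not with the fingers. Then stand the brush back, bristles down, on the bare table, and stand the long-necked vase upright in the middle of the cleared board, set down rather than dropped. Leave the other pots where they are.

Things in the scene. Friction and masses are not known exactly. Their poses are not given: they have to be found in the camera images.
- board: fixed wooden display board with a shallow white tray joined to its left (+y) and right (-y) side. Origin on the table under the board's centre; x along its depth (away from the robot at yaw 0), y to the left tray, z up. Board top 300 (x) by 260 (y) mm, 60 mm above the table
- board_mid (a point): centre of the board's top surface
- tray_left (a point): centre of the left (+y) tray's inner floor, 6 mm above the table. In the board's frame the tray spans x -160 to 80, y 130 to 286 mm; rim 45 mm above the table, walls 6 mm thick; no wall towards the board, so pieces pushed over the board's side drop in
- tray_right (a point): centre of the right (-y) tray's inner floor; mirror image of the left tray (y -130 to -286 mm)
- brush: hand brush standing on its bristles: black bristle block 176 x 40 mm, 26 mm high, under a wooden back 180 (x) x 45 (y) mm whose top is 46 mm up, with an upright wooden grip 110 (x) x 22 (y) mm from 46 to 87 mm up. Origin at the centre of the bristles' underside, x along its length, z up
- block0: loose wooden packing block on the board, about 32 x 22 x 20 mm (length, width, height); origin at the centre of its underside when it lies as at the start
- block1: loose wooden packing block on the board, about 28 x 24 x 22 mm (length, width, height); origin at the centre of its underside when it lies as at the start
- block2: loose wooden packing block on the board, about 30 x 20 x 18 mm (length, width, height); origin at the centre of its underside when it lies as at the start
- block3: loose wooden packing block on the board, about 26 x 26 x 20 mm (length, width, height); origin at the centre of its underside when it lies as at the start
- scrap: wooden packing block, 34 x 24 x 20 mm, that already lies in the tray for blocks (the left one or the right one)
- vase: long-necked ceramic vase, 150 mm tall, foot 60 mm across, belly 78 mm across 35 mm up, straight round neck 29 mm across from 100 to 150 mm up. Origin at the centre of its foot, z up its axis
- bowl: ceramic bowl, 110 mm across, 58 mm high, standing in the pot tray (the left one or the right one); origin at the centre of its foot
- pinch_pot: small pot, 54 mm across, 45 mm high, standing at the board's far edge; origin at the centre of its foot
- mug: small mug with a handle, 56 mm across without it, 60 mm high, also at the board's far edge; origin at the centre of its foot
- cup: cup, 74 mm across, 70 mm high, on the left of the table; origin at the centre of its foot
- dish: shallow dish, 90 mm across, 25 mm high, on the right of the table; origin at the centre of its foot
There are look-alikes about, which are no part of the job. What is shaped like the block1 but purple or red is not meant.

How it is judged:
On the way, in this order (a step that is already met when the one before it is completed fails the run):
1. all four packing blocks lie in the tray without the bowl (((y of bowl in the frame of board below 0 m and y of block0 in the frame of board between 0.12 and 0.29 m and x of block0 in the frame of board between -0.165 and 0.085 m and z of each of block0, block1, block2, block3 in the frame of board below 0.045 m and y of block1 in the frame of board between 0.12 and 0.29 m and x of block1 in the frame of board between -0.165 and 0.085 m and y of block2 in the frame of board between 0.12 and 0.29 m and x of block2 in the frame of board between -0.165 and 0.085 m and y of block3 in the frame of board between 0.12 and 0.29 m and x of block3 in the frame of board between -0.165 and 0.085 m) or (y of bowl in the frame of board above 0 m and y of block0 in the frame of board between -0.29 and -0.12 m and x of block0 in the frame of board between -0.165 and 0.085 m and z of each of block0, block1, block2, block3 in the frame of board below 0.045 m and y of block1 in the frame of board between -0.29 and -0.12 m and x of block1 in the frame of board between -0.165 and 0.085 m and y of block2 in the frame of board between -0.29 and -0.12 m and x of block2 in the frame of board between -0.165 and 0.085 m and y of block3 in the frame of board between -0.29 and -0.12 m and x of block3 in the frame of board between -0.165 and 0.085 m))), for 0.2 s.
2. the brush stands on its bristles on the bare table, let go (height (world z) of brush below 0.004 m and angle between brush's own z axis and vertical below 0.1 rad and contact force between the fingers and brush below 0.1 N and linear speed of brush below 0.03 m/s), for 0.2 s.
At the end, for the whole second after the job is handed in: All four blocks lie inside the side tray that does not hold the bowl, at rest; the brush stands on its bristles on the bare table (within 0.1 rad of upright), let go and at rest; the vase stands on the board within 60 mm of the centre of its top, within 0.1 rad of upright, let go and at rest (all of step 2 and ((y of bowl in the frame of board below 0 m and y of block0 in the frame of board between 0.12 and 0.29 m and x of block0 in the frame of board between -0.165 and 0.085 m and z of each of block0, block1, block2, block3 in the frame of board below 0.045 m and y of block1 in the frame of board between 0.12 and 0.29 m and x of block1 in the frame of board between -0.165 and 0.085 m and y of block2 in the frame of board between 0.12 and 0.29 m and x of block2 in the frame of board between -0.165 and 0.085 m and y of block3 in the frame of board between 0.12 and 0.29 m and x of block3 in the frame of board between -0.165 and 0.085 m) or (y of bowl in the frame of board above 0 m and y of block0 in the frame of board between -0.29 and -0.12 m and x of block0 in the frame of board between -0.165 and 0.085 m and z of each of block0, block1, block2, block3 in the frame of board below 0.045 m and y of block1 in the frame of board between -0.29 and -0.12 m and x of block1 in the frame of board between -0.165 and 0.085 m and y of block2 in the frame of board between -0.29 and -0.12 m and x of block2 in the frame of board between -0.165 and 0.085 m and y of block3 in the frame of board between -0.29 and -0.12 m and x of block3 in the frame of board between -0.165 and 0.085 m)) and linear speed of each of block0, block1, block2, block3, vase below 0.03 m/s and horizontal distance between vase and board_mid below 0.06 m and z of vase in the frame of board between 0.055 and 0.066 m and angle between vase's own z axis and vertical below 0.1 rad and contact force between the fingers and vase below 0.1 N); the robot touches nothing.
It fails at once if the bowl, small pot, mug, cup or dish is moved more than 30 mm (distance of any of bowl, pinch_pot, mug, cup, dish from where it was at the start of the episode above 0.03 m).
It fails at once if a block is touched by the fingers (contact force between the fingers and block0 above 0.5 N or contact force between the fingers and block1 above 0.5 N or contact force between the fingers and block2 above 0.5 N or contact force between the fingers and block3 above 0.5 N).
It fails at once if the vase is tipped more than 0.6 rad (angle between vase's own z axis and vertical above 0.6 rad).
It fails at once if the vase is dropped (falls faster than 0.6 m/s out of the fingers) (linear speed of vase above 0.6 m/s and contact force between the fingers and vase below 0.1 N).
It also fails if it takes over 70 s, if anything falls off the work surface, if the arm or the gripper's body presses on something with over 40 N, if the wrist force passes 120 N, or if a joint passes its speed limit or range.

## Robot

A 7-joint arm with a two-finger parallel gripper is mounted at the origin on the work surface. World frame = base frame: x ahead of the robot, y to its left, z up, the work surface at z = 0. Lengths are in m, angles in rad, forces in N, time in s.
With the tool pointing down it reaches from about 0.425 to 0.875 m from the base axis. Payload 8.4 kg.
Tool frame: the origin (TCP) lies at the very end of the fingers, on their centre line; the grasp point (between the pads) lies 19 mm behind it; z points along the fingers, y is the line along which they close (so a half turn about z gives the same grasp; the last joint's range is limited). The gripper opens to 85 mm and grips with 20 to 120 N. Pads are 22 mm wide; open, the fingers measure 114 mm over their backs; the gripper's body (76 mm by 85 mm) begins 54 mm behind the grasp point. The pads swing forward as they close: fully open they stand 13 mm farther back than shut.
Start: joints at [-1.427, 0.333, 0.04, 1.465, -0.013, 1.343, -0.059], TCP at [0.156, 0.631, 0.193] pointing down, gripper open.
Joint ranges: [-2.58, 2.58], [-0.38, 2.09], [-1.3, 1.39], [0.25, 2.4], [-1.5, 4.64], [0.08, 2.09], [-2.65, 2.65]. Speed limits (rad/s): [2.22, 2.22, 2.79, 2.79, 3.14, 3.14, 3.14].

## Interface

Orientations are given as a unit quaternion [x, y, z, w].
In Python, from rig import sense, viewer, bot gives the robot as it stands.
- The arm moves only by the tool servo_tool, never from a script. Its argument "commands" is a list of rows, each an object of numbers: "hand": the finger opening in mm, from 0 to 85.4; "x", "y", "z": the shift along the tool's x, y, z in mm; "ax", "ay", "az": the turn, a rotation vector about the tool's x, y, z in degrees. A call has 1 to 12 rows; each row shifts and turns the commanded pose from where the row before left it, along the tool's axes as they then stand; what a row does not reach is not made up. A row lasts 1/12 s, in which the tool goes at most 41.7 mm and 7.16 degrees, less where a joint would pass 70% of its speed; a pose out of reach is approached as far as the arm can. A call with a gripper value outside its range is refused whole. The fingers move at their own pace and stop on an object; "grip_force" is the grip in N (left out, the last holds). Time passes only in rows, so rows that do not move let the fingers close. It gives the time, the measured TCP pose, the force, the opening and the grip force at its end, in the units of the state.
- sense(): the state, without advancing time (a new reading comes with each control period).
- viewer.snapshot(name): name is "scene" or "top" or "wrist"; returns a dict with "img" (420x560x3 uint8, blue, green, red), "z_map" (420x560 float32, m along the optical axis (not along the pixel's ray), 0 where there is no reading), "intrinsics" (3x3 intrinsics, pixels), "dist" ([k1, k2, p1, p2, k3] as OpenCV has them; the pictures are not rectified), "eye" and "orientation" of the camera in the world; the wrist camera has in their place "T_tool_cam" (4x4, takes a point from camera to tool coordinates, whose origin is the TCP and whose axes are the flange's). Camera axes: x right, y down, z forward; pixel columns grow to the right and rows downward; lengths in m; the calibration is good to about 2 mm. A picture is of the moment at which its call begins: read the wrist's pose just before it.
- bot.finish_job(): hands the job in; it is judged then, once.
The state is a dict: "time_s": time; "joint_pos": joint angles; "joint_velocities": joint speeds; "joint_torque": joint torques, N m; "ee_pos": TCP position; "tool_rot": TCP orientation; "wrist_force": force on the tool from outside, world axes, zero at the start; "moment": the same for the moment, N m; "grip_width": opening from 0.0 (shut) to 1.0 (fully open); "finger_force": force on a finger pad.
Only numpy, scipy, OpenCV 4.12 (cv2) and the standard library are available. Lean on these libraries where they do the work, as an engineer would, in place of code of your own. Each camera call takes 0.05 s, during which the arm holds its last target. There are 200 camera calls.

## Working session

There is one attempt and no reset: what is moved stays moved. The work goes in short steps, Python scripts to look and compute and a tool call to move; the robot and the scene stay as the last step left them, time stands still between calls to the robot, and variables do not carry over. Pictures are saved under pics/ and viewed, at most 10 in all, crops included, and the job is handed in when it is done.

Besides the shell and the picture viewer there is one more tool, called after "Request:" by a JSON object that holds its "api" and its "payload", one argument or row to a line. servo_tool: Moves the arm, as the interface text tells. Its arguments: {"type":"object","properties":{"commands":{"type":"array"},"grip_force":{"type":"number"}},"required":["commands"]}

```bash
ls; mkdir -p pics
cat > h.py <<'E'
import numpy as np, cv2, pickle
from scipy.spatial.transform import Rotation as R
from rig import sense, viewer, bot
def snap(n):
    s=sense(); d=viewer.snapshot(n)
    if n=="wrist":
        T=np.eye(4);T[:3,:3]=R.from_quat(s["tool_rot"]).as_matrix();T[:3,3]=s["ee_pos"];M=T@np.array(d["T_tool_cam"])
    else:
        M=np.eye(4);o=np.array(d["orientation"]);M[:3,:3]=R.from_quat(o).as_matrix() if o.size==4 else o.reshape(3,3);M[:3,3]=d["eye"]
    d["M"]=M; return d
def ray(d,uv):
    p=cv2.undistortPoints(np.array(uv,float).reshape(-1,1,2),np.array(d["intrinsics"]),np.array(d["dist"])).reshape(-1,2)
    return np.c_[p,np.ones(len(p))]
def onplane(d,uv,z):
    r=ray(d,uv)@d["M"][:3,:3].T; o=d["M"][:3,3]
    return o+r*((z-o[2])/r[:,2])[:,None]
def cloud(d):
    h,w=d["z_map"].shape; v,u=np.mgrid[:h,:w]
    r=ray(d,np.c_[u.ravel(),v.ravel()])*d["z_map"].ravel()[:,None]
    return (r@d["M"][:3,:3].T+d["M"][:3,3]).reshape(h,w,3)
E
python3 - <<'E'
from h import *
s=sense();print(s)
a=snap("scene");b=snap("top")
pickle.dump((a,b),open("s0.pkl","wb"))
cv2.imwrite("pics/scene0.png",a["img"]);cv2.imwrite("pics/top0.png",cv2.resize(b["img"],(800,600)))
print(a["M"],b["M"],b["intrinsics"],a["dist"])
E
```

```text
pics
{'time_s': 0.0, 'joint_pos': array([-1.42721126,  0.33390272,  0.0398751 ,  1.4662988 , -0.01337102,
        1.34328571, -0.05849436]), 'joint_velocities': array([-0.00061212, -0.00040722, -0.00061917, -0.00119098,  0.00102205,
       -0.00030383, -0.0022499 ]), 'joint_torque': array([-1.36084564e-04, -6.58567643e+01,  1.36492722e+00, -4.05557942e+01,
        1.66569371e-02,  1.28485871e-02,  6.60213516e-06]), 'ee_pos': array([0.15618259, 0.63041591, 0.19231316]), 'tool_rot': array([ 1.21097852e-01,  9.92640240e-01, -8.14025741e-04, -2.93431005e-05]), 'wrist_force': array([ 0.01517833,  0.15174057, -0.26558422]), 'moment': array([-0.01500983, -0.05798532,  0.01879973]), 'finger_force': 0.0, 'grip_width': 0.999976896357713}
[[ 0.68900934  0.53418691 -0.48980657  1.00498531]
 [ 0.72449596 -0.52564087  0.44587809 -0.42417353]
 [-0.01928011 -0.66207705 -0.74918773  0.82253959]
 [ 0.          0.          0.          1.        ]] [[ 0.13256729 -0.9690939   0.20804548  0.28946428]
 [-0.9911626  -0.1306198   0.02313381 -0.0123115 ]
 [ 0.00475603 -0.20927368 -0.97784554  1.2816765 ]
 [ 0.          0.          0.          1.        ]] [[410.40561961   0.         274.76017589]
 [  0.         410.40561961 208.59629503]
 [  0.           0.           1.        ]] [-0.03727356  0.          0.          0.          0.        ]
```

View pics/scene0.png

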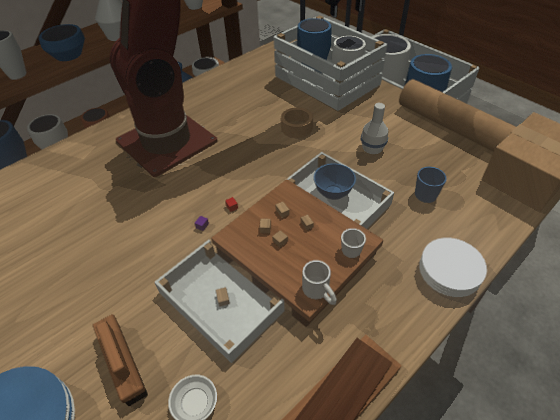

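View pics/top0.png

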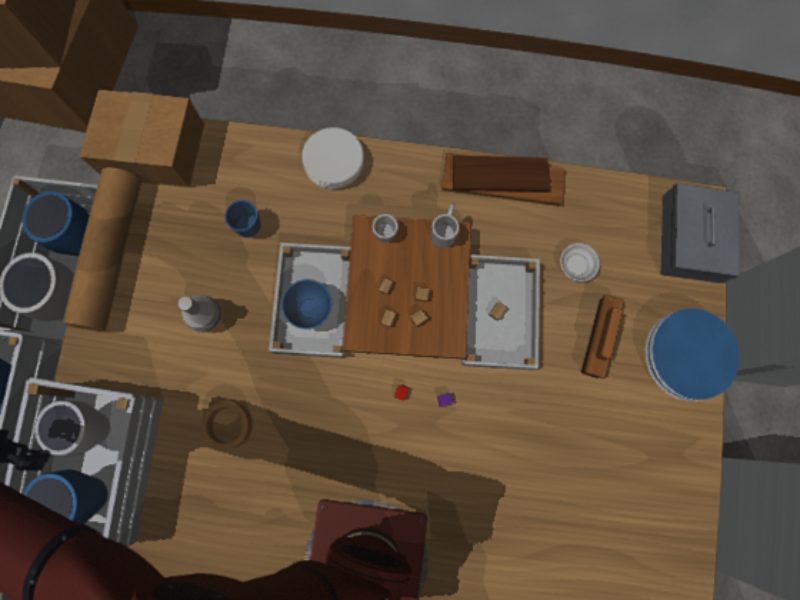

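The scene has four tan blocks on the board at about (387,286), (423,294), (389,317) and (420,318) in the top view. The red (402,392) and purple (445,399) cubes on the table are look-alikes, and the scrap is in the right tray at (497,311). The bowl is in the left tray (307,303), so the blocks go right (-y). The brush is at (604,336) and the vase at (200,313). Next I'll measure.

```bash
cat > m0.py <<'E'
from h import *
a,b=pickle.load(open("s0.pkl","rb"))
P=cloud(b);s=1.4286
def roi(x0,y0,x1,y1):
    m=np.zeros(P.shape[:2],bool);m[int(y0/s):int(y1/s),int(x0/s):int(x1/s)]=1;return m&(b["z_map"]>0)
def rect(m,name):
    q=P[m]; r=cv2.minAreaRect((q[:,:2]*1000).astype(np.float32));print(name,m.sum(),r,'z',np.percentile(q[:,2],[5,50,95]).round(4),'mean',q.mean(0).round(4))
z=P[...,2]
rect(roi(340,205,475,365)&(z>.05)&(z<.068),'board')
rect(roi(575,285,635,385)&(z>.075)&(z<.1),'brush grip')
rect(roi(575,285,635,385)&(z>.033)&(z<.06),'brush back')
m=roi(360,260,450,340)&(z>.07)&(z<.1)
n,l,_,_=cv2.connectedComponentsWithStats(m.astype(np.uint8))
for i in range(1,n):
    if (l==i).sum()>15: rect(l==i,'block')
rect(roi(480,285,520,330)&(z>.02)&(z<.04),'scrap')
rect(roi(170,280,230,340)&(z>.14)&(z<.17),'vase top')
rect(roi(170,280,230,340)&(z>.02)&(z<.09),'vase belly')
rect(roi(360,200,405,245)&(z>.09)&(z<.13),'pinch')
rect(roi(425,195,465,250)&(z>.10)&(z<.14),'mug')
rect(roi(275,275,340,335)&(z>.05)&(z<.09),'bowl')
rect(roi(555,235,605,290)&(z>.015)&(z<.04),'dish')
rect(roi(270,240,350,360)&(z>.035)&(z<.05),'trayL rim')
rect(roi(455,250,550,375)&(z>.035)&(z<.05),'trayR rim')
print('table z',np.median(P[roi(500,400,600,440)][:,2]))
E
python3 m0.py
```

```text
board 7372 ((580.2709350585938, -15.300216674804688), (310.7179260253906, 269.74139404296875), 3.8809988498687744) z [0.0564 0.0604 0.0647] mean [ 0.5744 -0.0104  0.0605]
brush grip 298 ((532.2001953125, -447.2486877441406), (24.10803985595703, 111.39601135253906), 79.28980255126953) z [0.078  0.0863 0.0907] mean [ 0.5319 -0.4462  0.0859]
brush back 530 ((533.4822387695312, -447.5594787597656), (48.14999008178711, 179.95919799804688), 79.22898864746094) z [0.0378 0.0463 0.0529] mean [ 0.529  -0.4395  0.0462]
block 70 ((571.6057739257812, 35.93745422363281), (19.962646484375, 30.666231155395508), 73.31312561035156) z [0.0733 0.0783 0.0824] mean [0.5705 0.036  0.0783]
block 75 ((562.9966430664062, -42.74718475341797), (28.265300750732422, 24.27716064453125), 5.60524845123291) z [0.0759 0.0799 0.0836] mean [ 0.5631 -0.0425  0.0797]
block 83 ((503.419921875, 21.704700469970703), (22.441606521606445, 33.15111541748047), 74.75414276123047) z [0.0745 0.0799 0.0844] mean [0.5024 0.0213 0.0796]
block 82 ((512.7124633789062, -42.01484298706055), (24.18775177001953, 28.766090393066406), 42.9961
[... 895 characters left out ...]
149]
bowl 265 ((513.4520874023438, 202.16587829589844), (116.65453338623047, 108.1278305053711), 75.3255386352539) z [0.0509 0.0615 0.0671] mean [0.5203 0.2035 0.0602]
dish 216 ((694.4506225585938, -386.64801025390625), (84.64579010009766, 87.34241485595703), 8.225336074829102) z [0.0154 0.0227 0.0287] mean [ 0.6998 -0.3899  0.0224]
trayL rim 690 ((530.2447509765625, 194.11343383789062), (242.3212890625, 154.57144165039062), 4.151719093322754) z [0.0361 0.0442 0.0486] mean [0.5288 0.2161 0.0434]
trayR rim 540 ((558.81982421875, -222.8902587890625), (242.6573944091797, 156.5446319580078), 3.2495808601379395) z [0.0372 0.0445 0.0485] mean [ 0.5635 -0.2485  0.044 ]
table z 0.0007094289165117118
```

```bash
cat > go.py <<'E'
# usage: go.py x y z yawY  (mm, deg): tool-frame turn and shift still to go
import sys; from h import *
s=sense(); M=R.from_quat(s["tool_rot"]).as_matrix(); p=s["ee_pos"]*1000
t=np.array(sys.argv[1:4],float); a=np.radians(float(sys.argv[4]))
y=np.array([np.cos(a),np.sin(a),0]);z=np.array([0,0,-1.]);T=np.c_[np.cross(y,z),y,z]
print('t',s["time_s"],'pos',p.round(1),'q7',s["joint_pos"].round(2),'F',s["wrist_force"].round(1),'grip',s["grip_width"],s["finger_force"])
print('turn',np.degrees(R.from_matrix(M.T@T).as_rotvec()).round(2),'then shift',((t-p)@T).round(1))
E
python3 go.py 480 300 250 79.2
```

```text
t 0.1 pos [156.2 630.5 192.4] q7 [-1.43  0.33  0.04  1.47 -0.01  1.34 -0.06] F [ 0.1 -0.5 -0.5] grip 1.0015029188982465 0.0
turn [-0.08  0.   -3.11] then shift [-380.  -263.9  -57.6]
```

Request:
{"api": "servo_tool", "payload": {
  "commands": [
    {"az": -3.1, "z": -20, "hand": 60},
    {"x": -30, "y": -21, "z": -5},
    {"x": -32, "y": -22, "z": -5},
    {"x": -32, "y": -22, "z": -5},
    {"x": -32, "y": -22, "z": -5},
    {"x": -32, "y": -22, "z": -5},
    {"x": -32, "y": -22, "z": -4},
    {"x": -32, "y": -22, "z": -4},
    {"x": -32, "y": -22, "z": -4},
    {"x": -32, "y": -22},
    {"x": -32, "y": -22},
    {"x": -32, "y": -22}
  ],
  "grip_force": 60
}}

```text
invalid input
```

```bash
python3 go.py 532.5 -447.5 250 79.2
```

```text
t 0.1 pos [156.2 630.5 192.4] q7 [-1.43  0.33  0.04  1.47 -0.01  1.34 -0.06] F [ 0.1 -0.5 -0.5] grip 1.0015029188982465 0.0
turn [-0.08  0.   -3.11] then shift [-571.6 -988.4  -57.6]
```

Request:
{"api": "servo_tool", "payload": {
  "commands": [
    {"hand": 60, "x": 0, "y": 0, "z": -20, "ax": 0, "ay": 0, "az": -3.1}
  ],
  "grip_force": 60
}}

```text
time_s: 0.18
ee_pos: [0.1558, 0.6287, 0.2087]
tool_rot: [0.095, 0.996, -0.004, -0.0]
wrist_force: [-0.1, 0.3, -0.8]
grip_width: 0.885
finger_force: 0.0
```

Request:
{"api": "servo_tool", "payload": {
  "commands": [
    {"hand": 60, "x": -32, "y": -22, "z": -5, "ax": 0, "ay": 0, "az": 0},
    {"hand": 60, "x": -32, "y": -22, "z": -5, "ax": 0, "ay": 0, "az": 0},
    {"hand": 60, "x": -32, "y": -22, "z": -5, "ax": 0, "ay": 0, "az": 0},
    {"hand": 60, "x": -32, "y": -22, "z": -5, "ax": 0, "ay": 0, "az": 0},
    {"hand": 60, "x": -32, "y": -22, "z": -5, "ax": 0, "ay": 0, "az": 0},
    {"hand": 60, "x": -32, "y": -22, "z": -5, "ax": 0, "ay": 0, "az": 0},
    {"hand": 60, "x": -32, "y": -22, "z": -4, "ax": 0, "ay": 0, "az": 0},
    {"hand": 60, "x": -32, "y": -22, "z": -4, "ax": 0, "ay": 0, "az": 0},
    {"hand": 60, "x": -32, "y": -22, "z": 0, "ax": 0, "ay": 0, "az": 0},
    {"hand": 60, "x": -32, "y": -22, "z": 0, "ax": 0, "ay": 0, "az": 0},
    {"hand": 60, "x": -32, "y": -22, "z": 0, "ax": 0, "ay": 0, "az": 0},
    {"hand": 60, "x": -28, "y": -22, "z": 0, "ax": 0, "ay": 0, "az": 0}
  ]
}}

```text
time_s: 1.18
ee_pos: [0.4814, 0.2982, 0.2511]
tool_rot: [0.095, 0.996, -0.0, 0.0]
wrist_force: [0.2, 0.7, 0.7]
grip_width: 0.704
finger_force: 0.0
```

```bash
python3 go.py 532.5 -447.5 250 79.2
```

```text
t 1.1833 pos [481.4 298.2 251.1] q7 [-0.93  0.14  0.33  1.6  -0.04  1.41  0.79] F [0.2 0.7 0.7] grip 0.7035492725587948 0.0
turn [-0.02  0.01 -0.05] then shift [-190.  -722.9    1.1]
```

Request:
{"api": "servo_tool", "payload": {
  "commands": [
    {"hand": 60, "x": -9.5, "y": -36, "z": 0, "ax": 0, "ay": 0, "az": 0},
    {"hand": 60, "x": -9.5, "y": -36, "z": 0, "ax": 0, "ay": 0, "az": 0},
    {"hand": 60, "x": -9.5, "y": -36, "z": 0, "ax": 0, "ay": 0, "az": 0},
    {"hand": 60, "x": -9.5, "y": -36, "z": 0, "ax": 0, "ay": 0, "az": 0},
    {"hand": 60, "x": -9.5, "y": -36, "z": 0, "ax": 0, "ay": 0, "az": 0},
    {"hand": 60, "x": -9.5, "y": -36, "z": 0, "ax": 0, "ay": 0, "az": 0},
    {"hand": 60, "x": -9.5, "y": -36, "z": 0, "ax": 0, "ay": 0, "az": 0},
    {"hand": 60, "x": -9.5, "y": -36, "z": 0, "ax": 0, "ay": 0, "az": 0},
    {"hand": 60, "x": -9.5, "y": -36, "z": 0, "ax": 0, "ay": 0, "az": 0},
    {"hand": 60, "x": -9.5, "y": -36, "z": 0, "ax": 0, "ay": 0, "az": 0}
  ]
}}

```text
time_s: 2.02
ee_pos: [0.5053, -0.073, 0.2512]
tool_rot: [0.094, 0.996, 0.0, -0.0]
wrist_force: [1.2, -0.5, -0.3]
grip_width: 0.704
finger_force: 0.0
```

Request:
{"api": "servo_tool", "payload": {
  "commands": [
    {"hand": 60, "x": -9.5, "y": -36, "z": 0, "ax": 0, "ay": 0, "az": 0},
    {"hand": 60, "x": -9.5, "y": -36, "z": 0, "ax": 0, "ay": 0, "az": 0},
    {"hand": 60, "x": -9.5, "y": -36, "z": 0, "ax": 0, "ay": 0, "az": 0},
    {"hand": 60, "x": -9.5, "y": -36, "z": 0, "ax": 0, "ay": 0, "az": 0},
    {"hand": 60, "x": -9.5, "y": -36, "z": 0, "ax": 0, "ay": 0, "az": 0},
    {"hand": 60, "x": -9.5, "y": -36, "z": 0, "ax": 0, "ay": 0, "az": 0},
    {"hand": 60, "x": -9.5, "y": -36, "z": 10, "ax": 0, "ay": 0, "az": 0},
    {"hand": 60, "x": -9.5, "y": -36, "z": 20, "ax": 0, "ay": 0, "az": 0},
    {"hand": 60, "x": -9.5, "y": -36, "z": 20, "ax": 0, "ay": 0, "az": 0},
    {"hand": 60, "x": -9.5, "y": -36, "z": 20, "ax": 0, "ay": 0, "az": 0}
  ]
}}

```text
time_s: 2.85
ee_pos: [0.5315, -0.4425, 0.1806]
tool_rot: [0.094, 0.996, 0.0, -0.0]
wrist_force: [0.6, -0.1, 1.2]
grip_width: 0.7
finger_force: 0.0
```

```bash
python3 go.py 532.5 -447.5 55 79.2
python3 - <<'E'
from h import *
d=snap("wrist");cv2.imwrite("pics/w1.png",d["img"]);P=cloud(d);z=P[...,2]
for lo,hi in((.075,.1),(.035,.06)):
    m=(z>lo)&(z<hi)&(abs(P[...,0]-.532)<.13)&(abs(P[...,1]+.447)<.09)&(d["z_map"]>.12)
    q=P[m];print(m.sum(),cv2.minAreaRect((q[:,:2]*1000).astype(np.float32)) if m.sum()>9 else'',q.mean(0))
E
```

```text
t 2.85 pos [ 531.5 -442.5  180.6] q7 [ 0.07  0.53  0.83  1.4  -0.39  1.38  2.29] F [ 0.6 -0.1  1.2] grip 0.7004075070667911 0.0
turn [ 0.02 -0.02  0.03] then shift [ -1.9  -4.7 125.6]
2411 ((534.7542114257812, -448.60809326171875), (21.800561904907227, 108.58016204833984), 79.42040252685547) [ 0.53142081 -0.4477026   0.08593552]
3885 ((535.4895629882812, -448.6730041503906), (45.1322021484375, 177.92758178710938), 79.27162170410156) [ 0.51863576 -0.44493758  0.04510596]
```

Request:
{"api": "servo_tool", "payload": {
  "commands": [
    {"hand": 60, "x": -4, "y": -5.5, "z": 27, "ax": 0, "ay": 0, "az": 0},
    {"hand": 60, "x": 0, "y": 0, "z": 30, "ax": 0, "ay": 0, "az": 0},
    {"hand": 60, "x": 0, "y": 0, "z": 30, "ax": 0, "ay": 0, "az": 0},
    {"hand": 60, "x": 0, "y": 0, "z": 25, "ax": 0, "ay": 0, "az": 0},
    {"hand": 60, "x": 0, "y": 0, "z": 15, "ax": 0, "ay": 0, "az": 0},
    {"hand": 10, "x": 0, "y": 0, "z": 0, "ax": 0, "ay": 0, "az": 0},
    {"hand": 10, "x": 0, "y": 0, "z": 0, "ax": 0, "ay": 0, "az": 0},
    {"hand": 10, "x": 0, "y": 0, "z": 0, "ax": 0, "ay": 0, "az": 0},
    {"hand": 10, "x": 0, "y": 0, "z": 0, "ax": 0, "ay": 0, "az": 0},
    {"hand": 10, "x": 0, "y": 0, "z": 0, "ax": 0, "ay": 0, "az": 0},
    {"hand": 10, "x": 0, "y": 0, "z": 0, "ax": 0, "ay": 0, "az": 0},
    {"hand": 10, "x": 0, "y": 0, "z": 0, "ax": 0, "ay": 0, "az": 0}
  ],
  "grip_force": 80
}}

```text
time_s: 3.9
ee_pos: [0.5346, -0.4473, 0.0558]
tool_rot: [0.094, 0.996, -0.0, 0.0]
wrist_force: [-0.8, 0.3, -0.2]
grip_width: 0.119
finger_force: 0.0
```

```bash
python3 go.py 531.5 87 210 93.9
```

```text
t 3.9 pos [ 534.6 -447.3   55.8] q7 [ 0.11  0.63  0.77  1.52 -0.46  1.18  2.34] F [-0.8  0.3 -0.2] grip 0.11879623123198046 0.0
turn [ -0.02   0.05 -14.71] then shift [ -33.2  533.3 -154.2]
```

Run:
```python
from h import *
d=snap("scene");cv2.imwrite("pics/s2.png",cv2.resize(d["img"][230:420,20:260],(800,600)))
```

```text
(no output)
```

View pics/s2.png

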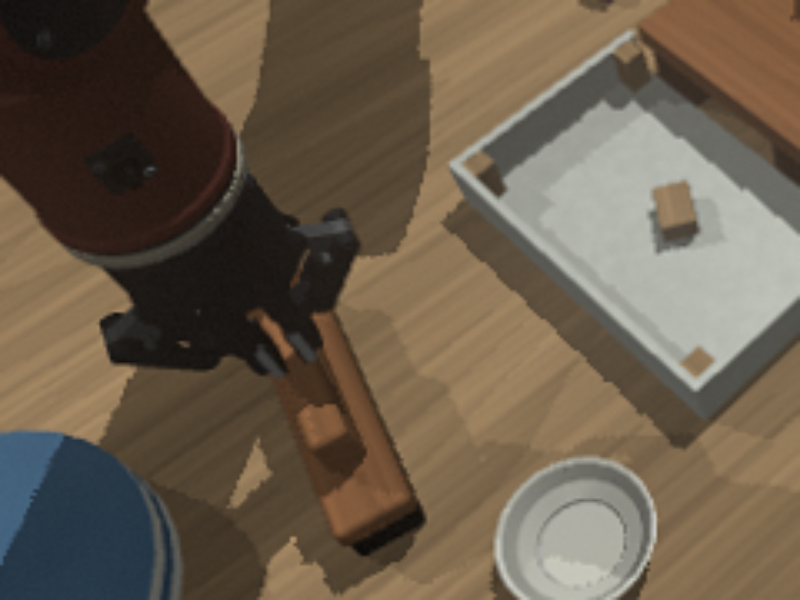

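The picture shows the fingers at (285,355) straddling the grip, but the reading says 10 mm with no force. I'll close fully to check.

Request:
{"api": "servo_tool", "payload": {
  "commands": [
    {"hand": 0, "x": 0, "y": 0, "z": 0, "ax": 0, "ay": 0, "az": 0},
    {"hand": 0, "x": 0, "y": 0, "z": 0, "ax": 0, "ay": 0, "az": 0},
    {"hand": 0, "x": 0, "y": 0, "z": 0, "ax": 0, "ay": 0, "az": 0},
    {"hand": 0, "x": 0, "y": 0, "z": 0, "ax": 0, "ay": 0, "az": 0}
  ]
}}

```text
time_s: 4.28
ee_pos: [0.5344, -0.4471, 0.0551]
tool_rot: [0.094, 0.996, -0.0, -0.0]
wrist_force: [-0.2, -0.6, 0.0]
grip_width: -0.001
finger_force: 0.0
```

Run:
```python
from h import *
print(sense()["grip_width"],sense()["finger_force"])
d=snap("wrist");cv2.imwrite("pics/w3.png",d["img"]);P=cloud(d)
d=snap("scene");P=cloud(d);z=P[...,2]
m=(z>.035)&(z<.06)&(abs(P[...,0]-.532)<.13)&(abs(P[...,1]+.447)<.09)
print(m.sum(),cv2.minAreaRect((P[m][:,:2]*1000).astype(np.float32)))
```

```text
-0.0010266736823187537 0.0
1087 ((540.7461547851562, -450.9766845703125), (46.84389114379883, 170.78549194335938), 78.83832550048828)
```

View pics/w3.png

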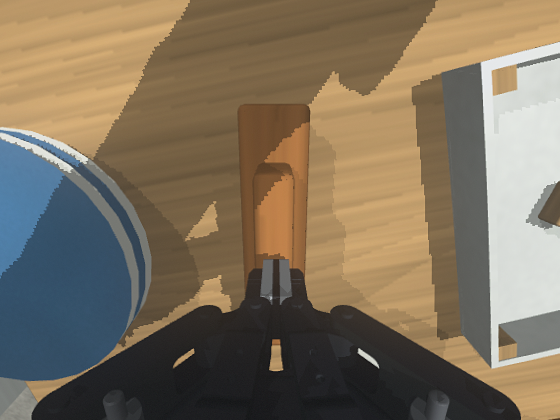

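The fingers look fully shut at (277,280) with the grip seemingly below or behind them. I'll check the tip height by depth.

Run:
```python
from h import *
d=snap("wrist");P=cloud(d);T=np.array(d["T_tool_cam"]);print(T.round(3))
h,w=d["z_map"].shape
for uv in [(268,265),(277,262),(285,265),(268,280),(275,295),(275,240),(275,190),(277,355),(250,270),(300,270),(275,120)]:
    print(uv,d["z_map"][uv[1],uv[0]].round(4),(P[uv[1],uv[0]]*1000).round(1))
d=snap("scene");P=cloud(d)
# closest points around tool axis in scene view, vertical profile
m=(np.hypot(P[...,0]-.5345,P[...,1]+.447)<.045)&(d["z_map"]>0)
v,u=np.where(m)
for zz in range(0,140,10):
    k=m&(P[...,2]*1000>zz)&(P[...,2]*1000<=zz+10)
    if k.sum(): print(zz,k.sum(),np.median(P[k],0).round(3),np.median(d["img"][k],0), np.array(np.where(k)).mean(1).round())
```

```text
[[-0.    -0.948 -0.317  0.081]
 [ 1.    -0.     0.     0.   ]
 [-0.    -0.317  0.948 -0.18 ]
 [ 0.     0.     0.     1.   ]]
(268, 265) 0.1464 [ 522.8 -448.7  104.3]
(277, 262) 0.1488 [ 523.4 -444.3  101.6]
(285, 265) 0.1475 [ 524.9 -440.5  103.3]
(268, 280) 0.1341 [ 523.4 -448.5  117.4]
(275, 295) 0.1226 [ 523.9 -445.3  129.5]
(275, 240) 0.1616 [ 517.9 -444.3   86.3]
(275, 190) 0.1523 [ 490.3 -439.    86.8]
(277, 355) 0.2946 [ 6.775e+02 -4.731e+02  4.000e-01]
(250, 270) 0.2136 [ 555.  -469.9   45.3]
(300, 270) 0.1496 [ 529.7 -433.7  102.2]
(275, 120) 0.1813 [ 457.1 -432.7   44.8]
0 362 [ 0.539 -0.424  0.002] [ 78. 107. 129.] [359. 131.]
10 1 [ 0.559 -0.433  0.011] [48. 67. 82.] [364. 135.]
30 20 [ 0.538 -0.427  0.036] [38. 53. 70.] [349. 128.]
40 347 [ 0.538 -0.436  0.047] [ 48.  72. 103.] [352. 120.]
50 35 [ 0.54  -0.438  0.054] [38. 57. 81.] [350. 120.]
60 31 [ 0.542 -0.44   0.065] [33. 49. 69.] [349. 119.]
70 27 [ 0.546 -0.441  0.074] [32. 47. 65.] [347. 118.]
80 280 [ 0.557 -0.453  0.088] [38. 56. 80.] [354. 113.]
90 14 [ 0.548 -0.452  0.091] [38. 52. 71.] [352. 111.]
100 47 [ 0.543 -0.449  0.105] [35. 41. 45.] [343. 107.]
110 56 [ 0.542 -0.449  0.114] [24.  29.  35.5] [341. 106.]
120 41 [ 0.544 -0.449  0.124] [40. 41. 44.] [339. 104.]
130 68 [ 0.543 -0.45   0.137] [20.  24.5 28. ] [336. 101.]
```

Run:
```python
from h import *
d=snap("wrist");P=cloud(d)
for r in range(244,266,2): print(r,(P[r,[266,270,284,288]]*1000)[:,[0,2]].round(0).tolist())
```

```text
244 [[519.0, 88.0], [520.0, 86.0], [521.0, 86.0], [522.0, 85.0]]
246 [[521.0, 86.0], [520.0, 87.0], [523.0, 86.0], [523.0, 86.0]]
248 [[522.0, 86.0], [522.0, 87.0], [523.0, 87.0], [524.0, 86.0]]
250 [[522.0, 88.0], [523.0, 88.0], [525.0, 87.0], [525.0, 86.0]]
252 [[524.0, 85.0], [524.0, 87.0], [526.0, 86.0], [527.0, 85.0]]
254 [[525.0, 87.0], [526.0, 86.0], [527.0, 87.0], [527.0, 87.0]]
256 [[527.0, 86.0], [527.0, 87.0], [528.0, 86.0], [529.0, 85.0]]
258 [[527.0, 87.0], [528.0, 86.0], [530.0, 85.0], [530.0, 86.0]]
260 [[524.0, 97.0], [523.0, 98.0], [524.0, 99.0], [525.0, 98.0]]
262 [[523.0, 100.0], [523.0, 101.0], [525.0, 100.0], [525.0, 101.0]]
264 [[523.0, 102.0], [524.0, 102.0], [525.0, 102.0], [525.0, 102.0]]
```

Request:
{"api": "servo_tool", "payload": {
  "commands": [
    {"hand": 60, "x": 0, "y": 0, "z": 0, "ax": 0, "ay": 0, "az": 0},
    {"hand": 60, "x": 0, "y": 0, "z": 0, "ax": 0, "ay": 0, "az": 0},
    {"hand": 60, "x": 0, "y": 0, "z": 0, "ax": 0, "ay": 0, "az": 0},
    {"hand": 60, "x": 0, "y": 0, "z": 0, "ax": 0, "ay": 0, "az": 0},
    {"hand": 60, "x": 0, "y": 0, "z": 5, "ax": 0, "ay": 0, "az": 0},
    {"hand": 60, "x": 0, "y": 0, "z": 5, "ax": 0, "ay": 0, "az": 0},
    {"hand": 60, "x": 0, "y": 0, "z": 5, "ax": 0, "ay": 0, "az": 0}
  ]
}}

```text
time_s: 5.12
ee_pos: [0.5343, -0.447, 0.0394]
tool_rot: [0.094, 0.996, 0.0, -0.0]
wrist_force: [-0.3, -0.4, 0.1]
grip_width: 0.702
finger_force: 0.0
```

The depth shows the real fingertips ending 42 mm above the reported TCP (97 mm against 55 mm). I'll go down by that amount, watching the force.

Request:
{"api": "servo_tool", "payload": {
  "commands": [
    {"hand": 60, "x": 0, "y": 0, "z": 8, "ax": 0, "ay": 0, "az": 0},
    {"hand": 60, "x": 0, "y": 0, "z": 8, "ax": 0, "ay": 0, "az": 0},
    {"hand": 60, "x": 0, "y": 0, "z": 7, "ax": 0, "ay": 0, "az": 0},
    {"hand": 60, "x": 0, "y": 0, "z": 5, "ax": 0, "ay": 0, "az": 0},
    {"hand": 60, "x": 0, "y": 0, "z": 0, "ax": 0, "ay": 0, "az": 0}
  ]
}}

```text
time_s: 5.53
ee_pos: [0.5337, -0.4465, 0.0104]
tool_rot: [0.094, 0.996, 0.0, -0.001]
wrist_force: [-0.4, -0.8, 0.1]
grip_width: 0.699
finger_force: 0.0
```

Request:
{"api": "servo_tool", "payload": {
  "commands": [
    {"hand": 10, "x": 0, "y": 0, "z": 0, "ax": 0, "ay": 0, "az": 0},
    {"hand": 10, "x": 0, "y": 0, "z": 0, "ax": 0, "ay": 0, "az": 0},
    {"hand": 10, "x": 0, "y": 0, "z": 0, "ax": 0, "ay": 0, "az": 0},
    {"hand": 10, "x": 0, "y": 0, "z": 0, "ax": 0, "ay": 0, "az": 0},
    {"hand": 10, "x": 0, "y": 0, "z": 0, "ax": 0, "ay": 0, "az": 0},
    {"hand": 10, "x": 0, "y": 0, "z": 0, "ax": 0, "ay": 0, "az": 0},
    {"hand": 10, "x": 0, "y": 0, "z": 0, "ax": 0, "ay": 0, "az": 0}
  ]
}}

```text
time_s: 6.12
ee_pos: [0.5346, -0.4474, 0.0127]
tool_rot: [0.094, 0.996, -0.0, 0.0]
wrist_force: [0.2, -0.2, 4.6]
grip_width: 0.249
finger_force: 78.6
```

```bash
python3 go.py 531.5 87 210 93.9
```

```text
t 6.1167 pos [ 534.6 -447.4   12.7] q7 [ 0.12  0.67  0.74  1.55 -0.49  1.11  2.36] F [ 0.2 -0.2  4.6] grip 0.2494421047511774 78.55188131332397
turn [ -0.03   0.04 -14.71] then shift [ -33.2  533.4 -197.3]
```

Request:
{"api": "servo_tool", "payload": {
  "commands": [
    {"hand": 10, "x": 0, "y": 0, "z": -15, "ax": 0, "ay": 0, "az": 0},
    {"hand": 10, "x": 0, "y": 0, "z": -30, "ax": 0, "ay": 0, "az": 0},
    {"hand": 10, "x": 0, "y": 0, "z": -30, "ax": 0, "ay": 0, "az": 0},
    {"hand": 10, "x": 0, "y": 0, "z": -30, "ax": 0, "ay": 0, "az": 0},
    {"hand": 10, "x": 0, "y": 0, "z": -30, "ax": 0, "ay": 0, "az": 0},
    {"hand": 10, "x": 0, "y": 0, "z": -30, "ax": 0, "ay": 0, "az": 0},
    {"hand": 10, "x": 0, "y": 0, "z": 0, "ax": 0, "ay": 0, "az": -4.9},
    {"hand": 10, "x": 0, "y": 0, "z": 0, "ax": 0, "ay": 0, "az": -4.9},
    {"hand": 10, "x": 0, "y": 0, "z": 0, "ax": 0, "ay": 0, "az": -4.9},
    {"hand": 10, "x": 0, "y": 0, "z": 0, "ax": 0, "ay": 0, "az": 0}
  ]
}}

```text
time_s: 6.95
ee_pos: [0.534, -0.4469, 0.1777]
tool_rot: [-0.036, 0.999, 0.0, -0.0]
wrist_force: [1.1, 0.7, -3.9]
grip_width: 0.248
finger_force: 78.9
```

```bash
python3 go.py 531.5 84 175 93.9
python3 - <<'E'
from h import *
s=sense();d=snap("scene");P=cloud(d)
g=P-s["ee_pos"];M=R.from_quat(s["tool_rot"]).as_matrix();q=g@M # tool frame
m=(abs(q[...,0])<.11)&(abs(q[...,1])<.05)&(d["z_map"]>0)&(q[...,2]>-.09)&(q[...,2]<.04)
for lo in range(-85,40,5):
    k=m&(q[...,2]*1e3>lo)&(q[...,2]*1e3<=lo+5)
    if k.sum(): print(lo,k.sum(),(q[k].min(0)*1e3).round(),(q[k].max(0)*1e3).round(),np.median(d["img"][k],0))
E
```

```text
t 6.95 pos [ 534.  -446.9  177.7] q7 [ 0.12  0.52  0.77  1.39 -0.36  1.38  2.53] F [ 1.1  0.7 -3.9] grip 0.24755444921562444 78.86454463005066
turn [ 0.02 -0.    0.21] then shift [-33.6 529.9   2.7]
-85 54 [-13. -31. -85.] [ -5.  35. -80.] [19.5 23.  28.5]
-80 286 [-55. -27. -80.] [ 23.  18. -75.] [46.5 61.5 84. ]
-75 417 [-57. -25. -75.] [ 25.  22. -70.] [40. 59. 83.]
-70 63 [-56. -25. -70.] [ -5.  22. -65.] [28. 42. 57.]
-65 66 [-57. -25. -65.] [ -5.  22. -60.] [28. 42. 57.]
-60 65 [-56. -25. -60.] [ -5.  22. -55.] [27. 41. 56.]
-55 60 [-56. -25. -55.] [ -5.  22. -50.] [28. 41. 57.]
-50 57 [-57. -25. -50.] [ -4.  21. -45.] [28. 41. 57.]
-45 34 [-56. -17. -45.] [ -5.  20. -40.] [28. 42. 57.]
-40 266 [-91. -22. -40.] [  1.  18. -35.] [ 49.5  74.  106. ]
-35 829 [-91. -24. -35.] [  3.  21. -30.] [ 49.  73. 105.]
-30 62 [-92. -23. -30.] [  4.  21. -25.] [29. 42. 59.]
-25 49 [-92. -23. -25.] [-89.  20. -20.] [28. 42. 59.]
-20 26 [-92. -22. -20.] [-87.  21. -15.] [29.  42.  58.5]
-15 41 [-90. -22. -14.] [-85.  16. -10.] [19. 27. 35.]
-10 48 [-89. -21. -10.] [-86.  18.  -5.] [18.  25.5 32. ]
-5 45 [-90. -21.  -5.] [-87.  17.  -0.] [18. 26. 32.]
0 42 [-89. -22.   0.] [-86.  18.   5.] [18. 25. 31.]
5 35 [-89. -21.   5.] [-87.  17.  10.] [17. 24. 30.]
10 1 [-86.   5.  13.] [-86.   5.  13.] [46. 63. 77.]
```

Request:
{"api": "servo_tool", "payload": {
  "commands": [
    {"hand": 10, "x": -2, "y": 20, "z": 0, "ax": 0, "ay": 0, "az": 0.2},
    {"hand": 10, "x": -2, "y": 34, "z": 0, "ax": 0, "ay": 0, "az": 0},
    {"hand": 10, "x": -2, "y": 34, "z": 0, "ax": 0, "ay": 0, "az": 0},
    {"hand": 10, "x": -2, "y": 34, "z": 0, "ax": 0, "ay": 0, "az": 0},
    {"hand": 10, "x": -2, "y": 34, "z": 0, "ax": 0, "ay": 0, "az": 0},
    {"hand": 10, "x": -2, "y": 34, "z": 0, "ax": 0, "ay": 0, "az": 0},
    {"hand": 10, "x": -2, "y": 34, "z": 0, "ax": 0, "ay": 0, "az": 0},
    {"hand": 10, "x": -2, "y": 34, "z": 0, "ax": 0, "ay": 0, "az": 0},
    {"hand": 10, "x": -2, "y": 34, "z": 0, "ax": 0, "ay": 0, "az": 0},
    {"hand": 10, "x": -2, "y": 34, "z": 0, "ax": 0, "ay": 0, "az": 0},
    {"hand": 10, "x": -2, "y": 34, "z": 0, "ax": 0, "ay": 0, "az": 0},
    {"hand": 10, "x": -2, "y": 34, "z": 0, "ax": 0, "ay": 0, "az": 0}
  ]
}}

```text
time_s: 8.0
ee_pos: [0.5323, -0.051, 0.1773]
tool_rot: [-0.03, 1.0, 0.0, -0.0]
wrist_force: [1.5, 0.1, -2.8]
grip_width: 0.246
finger_force: 79.4
```

Request:
{"api": "servo_tool", "payload": {
  "commands": [
    {"hand": 10, "x": -2, "y": 34, "z": 0, "ax": 0, "ay": 0, "az": 0},
    {"hand": 10, "x": -2, "y": 34, "z": 0, "ax": 0, "ay": 0, "az": 0},
    {"hand": 10, "x": -2, "y": 34, "z": 0, "ax": 0, "ay": 0, "az": 0},
    {"hand": 10, "x": -2, "y": 20, "z": 0, "ax": 0, "ay": 0, "az": 0},
    {"hand": 10, "x": 0, "y": 0, "z": 0, "ax": 0, "ay": 0, "az": 0}
  ]
}}

```text
time_s: 8.42
ee_pos: [0.5323, 0.0757, 0.1768]
tool_rot: [-0.034, 0.999, 0.001, -0.001]
wrist_force: [1.2, -0.2, -3.2]
grip_width: 0.246
finger_force: 79.5
```

```bash
python3 go.py 531.5 84 74 93.9
```

```text
t 8.4167 pos [532.3  75.7 176.8] q7 [-0.75  0.12  0.57  1.79 -0.07  1.26  1.48] F [ 1.2 -0.2 -3.2] grip 0.2460643062303784 79.53237175941467
turn [ 0.1  -0.05 -0.01] then shift [  0.2   8.3 102.8]
```

Request:
{"api": "servo_tool", "payload": {
  "commands": [
    {"hand": 10, "x": 0, "y": 9, "z": 10, "ax": 0, "ay": 0, "az": 0},
    {"hand": 10, "x": 0, "y": 0, "z": 25, "ax": 0, "ay": 0, "az": 0},
    {"hand": 10, "x": 0, "y": 0, "z": 25, "ax": 0, "ay": 0, "az": 0},
    {"hand": 10, "x": 0, "y": 0, "z": 15, "ax": 0, "ay": 0, "az": 0},
    {"hand": 10, "x": 0, "y": 0, "z": 12, "ax": 0, "ay": 0, "az": 0},
    {"hand": 10, "x": 0, "y": 0, "z": 8, "ax": 0, "ay": 0, "az": 0},
    {"hand": 10, "x": 0, "y": 0, "z": 4, "ax": 0, "ay": 0, "az": 0},
    {"hand": 10, "x": 0, "y": 0, "z": 2, "ax": 0, "ay": 0, "az": 0},
    {"hand": 10, "x": 0, "y": 0, "z": 0, "ax": 0, "ay": 0, "az": 0}
  ]
}}

```text
time_s: 9.17
ee_pos: [0.5328, 0.0787, 0.0763]
tool_rot: [-0.032, 0.999, 0.0, 0.0]
wrist_force: [-0.1, 0.3, -3.0]
grip_width: 0.246
finger_force: 79.3
```

```bash
python3 go.py 547.5 -146 74 93.9
python3 - <<'E'
from h import *
s=sense();d=snap("scene");P=cloud(d)
q=(P-s["ee_pos"])@R.from_quat(s["tool_rot"]).as_matrix()
m=(q[...,0]>-.11)&(q[...,0]<-.08)&(abs(q[...,1])<.03)&(q[...,2]>-.05)&(q[...,2]<.03)
k=m&(d["img"].max(2)<45);print(k.sum(),np.percentile(P[k][:,2],[2,10,50,98]),P[m&~k&(P[...,2]<.07)][:,2].mean())
E
```

```text
t 9.1667 pos [532.8  78.7  76.3] q7 [-0.72  0.22  0.56  1.9  -0.13  1.06  1.53] F [-0.1  0.3 -3. ] grip 0.2456974121888543 79.29641604423523
turn [-0.    0.02 -0.25] then shift [   0.6 -225.2    2.3]
62 [0.06852285 0.07207269 0.07981771 0.08994801] 0.06094706468237849
```

Request:
{"api": "servo_tool", "payload": {
  "commands": [
    {"hand": 10, "x": 0, "y": -5, "z": 1, "ax": 0, "ay": 0, "az": 0},
    {"hand": 10, "x": 0, "y": -8, "z": 0, "ax": 0, "ay": 0, "az": 0},
    {"hand": 10, "x": 0, "y": -10, "z": 0, "ax": 0, "ay": 0, "az": 0},
    {"hand": 10, "x": 0, "y": -10, "z": 0, "ax": 0, "ay": 0, "az": 0},
    {"hand": 10, "x": 0, "y": -10, "z": 0, "ax": 0, "ay": 0, "az": 0},
    {"hand": 10, "x": 0, "y": -10, "z": 0, "ax": 0, "ay": 0, "az": 0},
    {"hand": 10, "x": 0, "y": -10, "z": 0, "ax": 0, "ay": 0, "az": 0},
    {"hand": 10, "x": 0, "y": -10, "z": 0, "ax": 0, "ay": 0, "az": 0},
    {"hand": 10, "x": 0, "y": -10, "z": 0, "ax": 0, "ay": 0, "az": 0},
    {"hand": 10, "x": 0, "y": -10, "z": 0, "ax": 0, "ay": 0, "az": 0},
    {"hand": 10, "x": 0, "y": -10, "z": 0, "ax": 0, "ay": 0, "az": 0},
    {"hand": 10, "x": 0, "y": -10, "z": 0, "ax": 0, "ay": 0, "az": 0}
  ]
}}

```text
time_s: 10.22
ee_pos: [0.5398, -0.0349, 0.0751]
tool_rot: [-0.032, 0.999, 0.0, 0.0]
wrist_force: [-0.0, 1.6, -1.8]
grip_width: 0.247
finger_force: 79.6
```

```bash
python3 go.py 547.5 -146 74 93.9
python3 - <<'E'
from h import *
d=snap("scene");cv2.imwrite("pics/s4.png",cv2.resize(d["img"][130:360,130:420],(756,600)))
E
```

```text
t 10.2167 pos [539.8 -34.9  75.1] q7 [-0.57  0.23  0.63  1.9  -0.16  1.06  1.76] F [-0.   1.6 -1.8] grip 0.24734331726212339 79.61357831954956
turn [ 0.    0.   -0.21] then shift [  -0.2 -111.4    1.1]
```

View pics/s4.png

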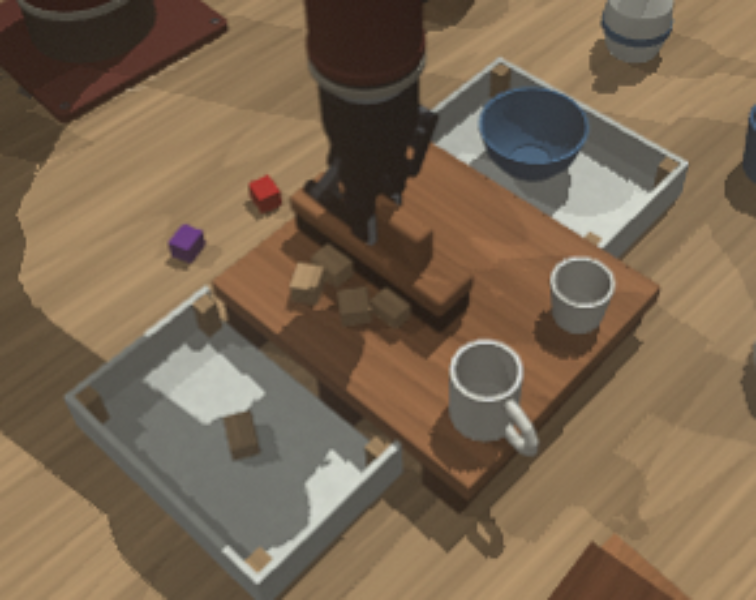

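All four blocks (305,283), (333,264), (354,305), (390,307) are ahead of the brush and clear of the mug and pinch pot. I'll continue.

Request:
{"api": "servo_tool", "payload": {
  "commands": [
    {"hand": 10, "x": 0, "y": -10, "z": 0, "ax": 0, "ay": 0, "az": 0},
    {"hand": 10, "x": 0, "y": -10, "z": 0, "ax": 0, "ay": 0, "az": 0},
    {"hand": 10, "x": 0, "y": -10, "z": 0, "ax": 0, "ay": 0, "az": 0},
    {"hand": 10, "x": 0, "y": -10, "z": 0, "ax": 0, "ay": 0, "az": 0},
    {"hand": 10, "x": 0, "y": -10, "z": 0, "ax": 0, "ay": 0, "az": 0},
    {"hand": 10, "x": 0, "y": -10, "z": 0, "ax": 0, "ay": 0, "az": 0},
    {"hand": 10, "x": 0, "y": -10, "z": 0, "ax": 0, "ay": 0, "az": 0},
    {"hand": 10, "x": 0, "y": -10, "z": 0, "ax": 0, "ay": 0, "az": 0},
    {"hand": 10, "x": 0, "y": -10, "z": 0, "ax": 0, "ay": 0, "az": 0},
    {"hand": 10, "x": 0, "y": -10, "z": 0, "ax": 0, "ay": 0, "az": 0},
    {"hand": 10, "x": 0, "y": -10, "z": 0, "ax": 0, "ay": 0, "az": 0},
    {"hand": 10, "x": 0, "y": 0, "z": 0, "ax": 0, "ay": 0, "az": 0}
  ]
}}

```text
time_s: 11.27
ee_pos: [0.5466, -0.1467, 0.0752]
tool_rot: [-0.031, 1.0, -0.001, 0.0]
wrist_force: [-0.1, -0.5, -3.0]
grip_width: 0.247
finger_force: 79.2
```

Request:
{"api": "servo_tool", "payload": {
  "commands": [
    {"hand": 10, "x": 0, "y": 0, "z": -20, "ax": 0, "ay": 0, "az": 0},
    {"hand": 10, "x": 0, "y": 0, "z": -30, "ax": 0, "ay": 0, "az": 0},
    {"hand": 10, "x": 0, "y": 0, "z": -30, "ax": 0, "ay": 0, "az": 0},
    {"hand": 10, "x": 0, "y": 0, "z": -20, "ax": 0, "ay": 0, "az": 0}
  ]
}}

```text
time_s: 11.6
ee_pos: [0.5475, -0.1439, 0.1777]
tool_rot: [-0.032, 0.999, -0.0, 0.001]
wrist_force: [1.3, 0.2, -2.6]
grip_width: 0.246
finger_force: 79.6
```

```bash
python3 go.py 534 -448 13 79.2
python3 - <<'E'
from h import *
d=snap("scene");cv2.imwrite("pics/s5.png",cv2.resize(d["img"][130:360,130:420],(756,600)))
E
```

```text
t 11.6 pos [ 547.5 -143.9  177.7] q7 [-0.43  0.19  0.7   1.73 -0.13  1.27  1.93] F [ 1.3  0.2 -2.6] grip 0.24638212634866813 79.58821892738342
turn [-0.    0.12 14.48] then shift [ -43.8 -301.3  164.7]
```

View pics/s5.png

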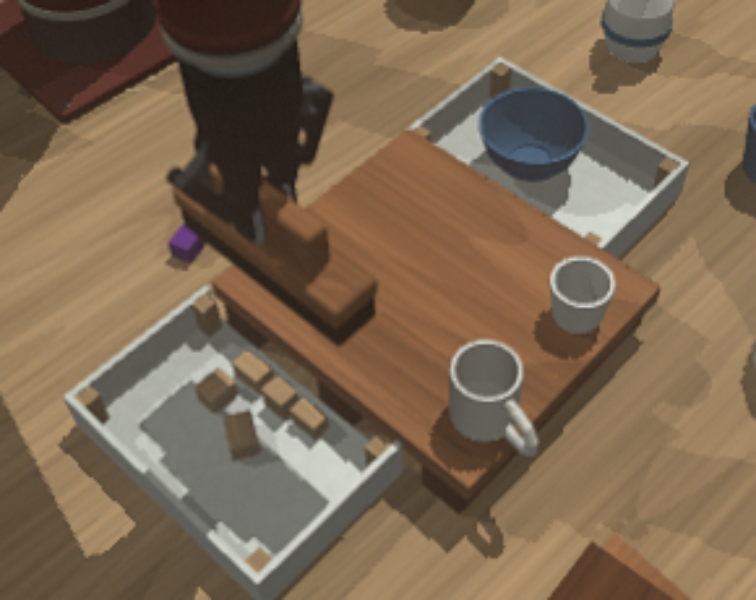

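All four blocks now lie in the right tray, at (215,390), (253,370), (280,393) and (308,415), with the scrap at (241,435). Next, the brush goes back to its old place.

Request:
{"api": "servo_tool", "payload": {
  "commands": [
    {"hand": 10, "x": 0, "y": 0, "z": 0, "ax": 0, "ay": 0, "az": 7},
    {"hand": 10, "x": 0, "y": 0, "z": 0, "ax": 0, "ay": 0, "az": 7},
    {"hand": 10, "x": -4, "y": -20, "z": 0, "ax": 0, "ay": 0, "az": 0},
    {"hand": 10, "x": -5, "y": -35, "z": 0, "ax": 0, "ay": 0, "az": 0},
    {"hand": 10, "x": -5, "y": -35, "z": 0, "ax": 0, "ay": 0, "az": 0},
    {"hand": 10, "x": -5, "y": -35, "z": 0, "ax": 0, "ay": 0, "az": 0},
    {"hand": 10, "x": -5, "y": -35, "z": 0, "ax": 0, "ay": 0, "az": 0},
    {"hand": 10, "x": -5, "y": -35, "z": 0, "ax": 0, "ay": 0, "az": 0},
    {"hand": 10, "x": -5, "y": -35, "z": 0, "ax": 0, "ay": 0, "az": 0},
    {"hand": 10, "x": -5, "y": -35, "z": 0, "ax": 0, "ay": 0, "az": 0},
    {"hand": 10, "x": -5, "y": -35, "z": 0, "ax": 0, "ay": 0, "az": 0},
    {"hand": 10, "x": 0, "y": 0, "z": 0, "ax": 0, "ay": 0, "az": 0}
  ]
}}

```text
time_s: 12.65
ee_pos: [0.5322, -0.4545, 0.1741]
tool_rot: [0.094, 0.996, -0.002, -0.001]
wrist_force: [-2.9, -0.6, -3.4]
grip_width: 0.252
finger_force: 80.1
```

```bash
python3 go.py 534 -448 13 79.4
```

```text
t 12.65 pos [ 532.2 -454.5  174.1] q7 [ 0.12  0.54  0.78  1.38 -0.37  1.37  2.29] F [-2.9 -0.6 -3.4] grip 0.2521894033404213 80.11319518089294
turn [-0.27 -0.13 -0.16] then shift [ -0.6   6.7 161.1]
```

Request:
{"api": "servo_tool", "payload": {
  "commands": [
    {"hand": 10, "x": 0, "y": 0, "z": 20, "ax": 0, "ay": 0, "az": 0},
    {"hand": 10, "x": 0, "y": 0, "z": 30, "ax": 0, "ay": 0, "az": 0},
    {"hand": 10, "x": 0, "y": 0, "z": 30, "ax": 0, "ay": 0, "az": 0},
    {"hand": 10, "x": 0, "y": 0, "z": 30, "ax": 0, "ay": 0, "az": 0},
    {"hand": 10, "x": 0, "y": 0, "z": 25, "ax": 0, "ay": 0, "az": 0},
    {"hand": 10, "x": 0, "y": 0, "z": 15, "ax": 0, "ay": 0, "az": 0},
    {"hand": 10, "x": 0, "y": 0, "z": 6, "ax": 0, "ay": 0, "az": 0},
    {"hand": 10, "x": 0, "y": 0, "z": 0, "ax": 0, "ay": 0, "az": 0},
    {"hand": 10, "x": 0, "y": 0, "z": 0, "ax": 0, "ay": 0, "az": 0}
  ]
}}

```text
time_s: 13.4
ee_pos: [0.5369, -0.4473, 0.0202]
tool_rot: [0.09, 0.996, -0.0, 0.0]
wrist_force: [0.8, -0.2, -2.0]
grip_width: 0.247
finger_force: 80.2
```

Request:
{"api": "servo_tool", "payload": {
  "commands": [
    {"hand": 10, "x": 0, "y": 0, "z": 3, "ax": 0, "ay": 0, "az": 0},
    {"hand": 10, "x": 0, "y": 0, "z": 2, "ax": 0, "ay": 0, "az": 0},
    {"hand": 10, "x": 0, "y": 0, "z": 1.5, "ax": 0, "ay": 0, "az": 0},
    {"hand": 10, "x": 0, "y": 0, "z": 1.5, "ax": 0, "ay": 0, "az": 0},
    {"hand": 10, "x": 0, "y": 0, "z": 0, "ax": 0, "ay": 0, "az": 0}
  ]
}}

```text
time_s: 13.82
ee_pos: [0.5368, -0.4471, 0.0127]
tool_rot: [0.09, 0.996, -0.0, 0.001]
wrist_force: [-2.3, 2.8, 5.6]
grip_width: 0.251
finger_force: 81.3
```

Contact: the upward force matches the reading when I grasped it. I'll release slowly, wait and rise.

Request:
{"api": "servo_tool", "payload": {
  "commands": [
    {"hand": 35, "x": 0, "y": 0, "z": 0, "ax": 0, "ay": 0, "az": 0},
    {"hand": 60, "x": 0, "y": 0, "z": 0, "ax": 0, "ay": 0, "az": 0},
    {"hand": 60, "x": 0, "y": 0, "z": 0, "ax": 0, "ay": 0, "az": 0},
    {"hand": 60, "x": 0, "y": 0, "z": 0, "ax": 0, "ay": 0, "az": 0},
    {"hand": 60, "x": 0, "y": 0, "z": -10, "ax": 0, "ay": 0, "az": 0},
    {"hand": 60, "x": 0, "y": 0, "z": -30, "ax": 0, "ay": 0, "az": 0},
    {"hand": 60, "x": 0, "y": 0, "z": -40, "ax": 0, "ay": 0, "az": 0},
    {"hand": 60, "x": 0, "y": 0, "z": -40, "ax": 0, "ay": 0, "az": 0},
    {"hand": 60, "x": 0, "y": 0, "z": -40, "ax": 0, "ay": 0, "az": 0},
    {"hand": 60, "x": 0, "y": 0, "z": -40, "ax": 0, "ay": 0, "az": 0},
    {"hand": 60, "x": 0, "y": 0, "z": -30, "ax": 0, "ay": 0, "az": 0}
  ]
}}

```text
time_s: 14.73
ee_pos: [0.5364, -0.4474, 0.2459]
tool_rot: [0.09, 0.996, -0.001, 0.001]
wrist_force: [0.8, -1.1, 1.0]
grip_width: 0.707
finger_force: 0.0
```

```bash
python3 go.py 470 330 250 79.4
python3 - <<'E'
from h import *
d=snap("wrist");P=cloud(d);z=P[...,2]
for lo,hi in((.075,.1),(.035,.06)):
    m=(z>lo)&(z<hi)&(abs(P[...,0]-.532)<.13)&(abs(P[...,1]+.447)<.09)&(d["z_map"]>.12)
    q=P[m];print(m.sum(),cv2.minAreaRect((q[:,:2]*1000).astype(np.float32)),np.percentile(q[:,2],[5,95]))
d=snap("scene");P=cloud(d);c=np.array([.583,-.013]);a=np.radians(3.9)
b=(P[...,:2]-c)@np.array([[np.cos(a),-np.sin(a)],[np.sin(a),np.cos(a)]])
hs=cv2.cvtColor(d["img"],cv2.COLOR_BGR2HSV)
m=(b[...,0]>-.15)&(b[...,0]<.07)&(b[...,1]>-.28)&(b[...,1]<-.11)&(P[...,2]<.055)&(hs[...,1]>90)
n,l,st,_=cv2.connectedComponentsWithStats(m.astype(np.uint8))
for i in range(1,n):
    if st[i,4]>25: print(st[i],(b[l==i].mean(0)*1e3).round(),(b[l==i].min(0)*1e3).round(),(b[l==i].max(0)*1e3).round(),np.percentile(P[l==i][:,2],[5,95]).round(3))
d=snap("top");P=cloud(d);z=P[...,2]
m=(np.hypot(P[...,0]-.4648,P[...,1]-.423)<.06)&(z>.14)&(z<.17)
print(m.sum(),P[m].mean(0))
E
```

```text
t 14.7333 pos [ 536.4 -447.4  245.9] q7 [ 0.11  0.5   0.8   1.28 -0.35  1.5   2.26] F [ 0.8 -1.1  1. ] grip 0.7074827090342767 0.0
turn [-0.1   0.18  0.26] then shift [208.2 751.9  -4.1]
1676 ((537.1781616210938, -447.5912780761719), (22.07676124572754, 108.56988525390625), 79.74169921875) [0.08338803 0.08744792]
2880 ((537.6712646484375, -447.67242431640625), (45.08300018310547, 177.1686553955078), 79.75714111328125) [0.04285532 0.04662818]
[211 241  69  63 396] [ -41. -128.] [-149. -151.] [  69. -114.] [-0.     0.054]
[204 243  10   8  45] [-142. -143.] [-149. -152.] [-134. -135.] [0.034 0.046]
[220 265  14  11  91] [ -72. -154.] [ -94. -163.] [ -57. -137.] [0.026 0.031]
[206 272  14  12  91] [ -81. -188.] [ -92. -201.] [ -70. -175.] [0.026 0.031]
[230 275  14  10  79] [ -34. -157.] [ -47. -165.] [ -20. -148.] [0.03  0.035]
[160 278   9  13  42] [-141. -271.] [-150. -277.] [-135. -265.] [0.02  0.047]
[241 283  14  11  83] [  -3. -153.] [ -22. -160.] [  11. -144.] [0.024 0.029]
[217 288  11  14 109] [ -34. -201.] [ -50. -216.] [ -17. -186.] [0.024 0.029]
92 [0.46474721 0.42299546 0.14917484]
```

The brush stands level at (537,-448), and the blocks are inside the tray at about |y| 153–188 mm. Now for the vase.

Request:
{"api": "servo_tool", "payload": {
  "commands": [
    {"hand": 60, "x": 9.5, "y": 35, "z": 0, "ax": 0, "ay": 0, "az": 0},
    {"hand": 60, "x": 9.5, "y": 35, "z": 0, "ax": 0, "ay": 0, "az": 0},
    {"hand": 60, "x": 9.5, "y": 35, "z": 0, "ax": 0, "ay": 0, "az": 0},
    {"hand": 60, "x": 9.5, "y": 35, "z": 0, "ax": 0, "ay": 0, "az": 0},
    {"hand": 60, "x": 9.5, "y": 35, "z": 0, "ax": 0, "ay": 0, "az": 0},
    {"hand": 60, "x": 9.5, "y": 35, "z": 0, "ax": 0, "ay": 0, "az": 0},
    {"hand": 60, "x": 9.5, "y": 35, "z": 0, "ax": 0, "ay": 0, "az": 0},
    {"hand": 60, "x": 9.5, "y": 35, "z": 0, "ax": 0, "ay": 0, "az": 0},
    {"hand": 60, "x": 9.5, "y": 35, "z": 0, "ax": 0, "ay": 0, "az": 0},
    {"hand": 60, "x": 9.5, "y": 35, "z": 0, "ax": 0, "ay": 0, "az": 0},
    {"hand": 60, "x": 9.5, "y": 35, "z": 0, "ax": 0, "ay": 0, "az": 0},
    {"hand": 60, "x": 9.5, "y": 35, "z": 0, "ax": 0, "ay": 0, "az": 0}
  ]
}}

```text
time_s: 15.88
ee_pos: [0.4982, -0.0113, 0.2404]
tool_rot: [0.09, 0.996, -0.0, -0.001]
wrist_force: [0.6, -0.6, -0.5]
grip_width: 0.702
finger_force: 0.0
```

Request:
{"api": "servo_tool", "payload": {
  "commands": [
    {"hand": 60, "x": 9.5, "y": 35, "z": 0, "ax": 0, "ay": 0, "az": 0},
    {"hand": 60, "x": 9.5, "y": 35, "z": 0, "ax": 0, "ay": 0, "az": 0},
    {"hand": 60, "x": 9.5, "y": 35, "z": 0, "ax": 0, "ay": 0, "az": 0},
    {"hand": 60, "x": 9.5, "y": 35, "z": 0, "ax": 0, "ay": 0, "az": 0},
    {"hand": 60, "x": 9.5, "y": 35, "z": 0, "ax": 0, "ay": 0, "az": 0},
    {"hand": 60, "x": 9.5, "y": 35, "z": 0, "ax": 0, "ay": 0, "az": 0},
    {"hand": 60, "x": 9.5, "y": 35, "z": 0, "ax": 0, "ay": 0, "az": 0},
    {"hand": 60, "x": 9.5, "y": 35, "z": 0, "ax": 0, "ay": 0, "az": 0},
    {"hand": 60, "x": 9.5, "y": 35, "z": 0, "ax": 0, "ay": 0, "az": 0},
    {"hand": 60, "x": 9.5, "y": 35, "z": 0, "ax": 0, "ay": 0, "az": 0},
    {"hand": 60, "x": 9.5, "y": 30, "z": 0, "ax": 0, "ay": 0, "az": 0},
    {"hand": 60, "x": 0, "y": 0, "z": 0, "ax": 0, "ay": 0, "az": 0}
  ]
}}

```text
time_s: 16.88
ee_pos: [0.4605, 0.3864, 0.2387]
tool_rot: [0.085, 0.996, -0.0, -0.002]
wrist_force: [-1.6, -0.4, 0.2]
grip_width: 0.702
finger_force: 0.0
```

```bash
python3 go.py 465 423 64 79.4
python3 - <<'E'
from h import *
d=snap("wrist");P=cloud(d);z=P[...,2]
m=(np.hypot(P[...,0]-.4648,P[...,1]-.423)<.06)&(z>.144)&(z<.156)
q=P[m];print(m.sum(),q.mean(0),(q.min(0)+q.max(0))/2,cv2.minEnclosingCircle((q[:,:2]*1000).astype(np.float32)))
E
```

```text
t 16.8833 pos [460.5 386.4 238.7] q7 [-1.    0.22  0.27  1.53 -0.06  1.41  0.68] F [-1.6 -0.4  0.2] grip 0.701998665497686 0.0
turn [-0.04 -0.19  0.8 ] then shift [  2.3  36.8 174.7]
707 [0.46692774 0.4240124  0.14920727] [0.46767671 0.42430058 0.1478511 ] ((467.7160949707031, 424.2955017089844), 14.519287109375)
```

Request:
{"api": "servo_tool", "payload": {
  "commands": [
    {"hand": 60, "x": 0, "y": 20, "z": 0, "ax": 0, "ay": 0, "az": 0},
    {"hand": 60, "x": 0, "y": 18, "z": 0, "ax": 0, "ay": 0, "az": 0},
    {"hand": 60, "x": 0, "y": 0, "z": 20, "ax": 0, "ay": 0, "az": 0},
    {"hand": 60, "x": 0, "y": 0, "z": 30, "ax": 0, "ay": 0, "az": 0},
    {"hand": 60, "x": 0, "y": 0, "z": 10, "ax": 0, "ay": 0, "az": 0},
    {"hand": 60, "x": 0, "y": 0, "z": 0, "ax": 0, "ay": 0, "az": 0}
  ]
}}

```text
time_s: 17.43
ee_pos: [0.4701, 0.4144, 0.1776]
tool_rot: [0.09, 0.996, -0.003, -0.002]
wrist_force: [-0.6, 0.6, 0.4]
grip_width: 0.699
finger_force: 0.0
```

```bash
python3 go.py 467 424 64 79.4
```

```text
t 17.4333 pos [470.1 414.4 177.6] q7 [-1.01  0.3   0.27  1.55 -0.08  1.3   0.66] F [-0.6  0.6  0.4] grip 0.6986107207548523 0.0
turn [-0.32 -0.18  0.23] then shift [  4.8   8.9 113.6]
```

Request:
{"api": "servo_tool", "payload": {
  "commands": [
    {"hand": 60, "x": 4.5, "y": 9, "z": 0, "ax": -0.2, "ay": -0.2, "az": 0},
    {"hand": 60, "x": 0, "y": 0, "z": 20, "ax": 0, "ay": 0, "az": 0},
    {"hand": 60, "x": 0, "y": 0, "z": 25, "ax": 0, "ay": 0, "az": 0},
    {"hand": 60, "x": 0, "y": 0, "z": 5, "ax": 0, "ay": 0, "az": 0},
    {"hand": 60, "x": 0, "y": 0, "z": 0, "ax": 0, "ay": 0, "az": 0}
  ]
}}

```text
time_s: 17.85
ee_pos: [0.4682, 0.4266, 0.1308]
tool_rot: [0.09, 0.996, 0.001, 0.001]
wrist_force: [0.4, -0.2, 1.2]
grip_width: 0.707
finger_force: 0.0
```

```bash
python3 go.py 467 424 64 79.4
```

```text
t 17.85 pos [468.2 426.6 130.8] q7 [-1.01  0.34  0.26  1.6  -0.09  1.21  0.65] F [ 0.4 -0.2  1.2] grip 0.7069588902909946 0.0
turn [0.13 0.15 0.3 ] then shift [ 0.7 -2.8 66.8]
```

Request:
{"api": "servo_tool", "payload": {
  "commands": [
    {"hand": 60, "x": 0, "y": -2, "z": 15, "ax": 0, "ay": 0, "az": 0},
    {"hand": 60, "x": 0, "y": 0, "z": 20, "ax": 0, "ay": 0, "az": 0},
    {"hand": 60, "x": 0, "y": 0, "z": 20, "ax": 0, "ay": 0, "az": 0},
    {"hand": 60, "x": 0, "y": 0, "z": 8, "ax": 0, "ay": 0, "az": 0},
    {"hand": 60, "x": 0, "y": 0, "z": 4, "ax": 0, "ay": 0, "az": 0},
    {"hand": 60, "x": 0, "y": 0, "z": 0, "ax": 0, "ay": 0, "az": 0},
    {"hand": 45, "x": 0, "y": 0, "z": 0, "ax": 0, "ay": 0, "az": 0},
    {"hand": 36, "x": 0, "y": 0, "z": 0, "ax": 0, "ay": 0, "az": 0},
    {"hand": 28, "x": 0, "y": 0, "z": 0, "ax": 0, "ay": 0, "az": 0},
    {"hand": 15, "x": 0, "y": 0, "z": 0, "ax": 0, "ay": 0, "az": 0},
    {"hand": 15, "x": 0, "y": 0, "z": 0, "ax": 0, "ay": 0, "az": 0},
    {"hand": 15, "x": 0, "y": 0, "z": 0, "ax": 0, "ay": 0, "az": 0}
  ],
  "grip_force": 50
}}

```text
time_s: 18.85
ee_pos: [0.4694, 0.425, 0.0655]
tool_rot: [0.09, 0.996, 0.002, 0.002]
wrist_force: [-0.9, -1.7, 5.8]
grip_width: 0.327
finger_force: 49.1
```

```bash
python3 go.py 583 -13 190 79.4
```

```text
t 18.85 pos [469.4 425.   65.5] q7 [-1.    0.39  0.25  1.67 -0.11  1.08  0.67] F [-0.9 -1.7  5.8] grip 0.3267949738926579 49.069175875329165
turn [0.27 0.25 0.27] then shift [-192.3 -409.7 -124.5]
```

Request:
{"api": "servo_tool", "payload": {
  "commands": [
    {"hand": 15, "x": 0, "y": 0, "z": -8, "ax": 0, "ay": 0, "az": 0},
    {"hand": 15, "x": 0, "y": 0, "z": -20, "ax": 0, "ay": 0, "az": 0},
    {"hand": 15, "x": 0, "y": 0, "z": -25, "ax": 0, "ay": 0, "az": 0},
    {"hand": 15, "x": 0, "y": 0, "z": -25, "ax": 0, "ay": 0, "az": 0},
    {"hand": 15, "x": 0, "y": 0, "z": -25, "ax": 0, "ay": 0, "az": 0},
    {"hand": 15, "x": 0, "y": 0, "z": -20, "ax": 0, "ay": 0, "az": 0},
    {"hand": 15, "x": 0, "y": 0, "z": -8, "ax": 0, "ay": 0, "az": 0},
    {"hand": 15, "x": -5, "y": -10, "z": 0, "ax": 0, "ay": 0, "az": 0},
    {"hand": 15, "x": -9, "y": -19, "z": 0, "ax": 0, "ay": 0, "az": 0},
    {"hand": 15, "x": -9, "y": -19, "z": 0, "ax": 0, "ay": 0, "az": 0},
    {"hand": 15, "x": -9, "y": -19, "z": 0, "ax": 0, "ay": 0, "az": 0},
    {"hand": 15, "x": -9, "y": -19, "z": 0, "ax": 0, "ay": 0, "az": 0}
  ]
}}

```text
time_s: 19.85
ee_pos: [0.4927, 0.33, 0.1929]
tool_rot: [0.09, 0.996, 0.0, 0.001]
wrist_force: [0.4, -0.1, -3.1]
grip_width: 0.332
finger_force: 50.0
```

Request:
{"api": "servo_tool", "payload": {
  "commands": [
    {"hand": 15, "x": -9, "y": -19, "z": 0, "ax": 0, "ay": 0, "az": 0},
    {"hand": 15, "x": -9, "y": -19, "z": 0, "ax": 0, "ay": 0, "az": 0},
    {"hand": 15, "x": -9, "y": -19, "z": 0, "ax": 0, "ay": 0, "az": 0},
    {"hand": 15, "x": -9, "y": -19, "z": 0, "ax": 0, "ay": 0, "az": 0},
    {"hand": 15, "x": -9, "y": -19, "z": 0, "ax": 0, "ay": 0, "az": 0},
    {"hand": 15, "x": -9, "y": -19, "z": 0, "ax": 0, "ay": 0, "az": 0},
    {"hand": 15, "x": -9, "y": -19, "z": 0, "ax": 0, "ay": 0, "az": 0},
    {"hand": 15, "x": -9, "y": -19, "z": 0, "ax": 0, "ay": 0, "az": 0},
    {"hand": 15, "x": -9, "y": -19, "z": 0, "ax": 0, "ay": 0, "az": 0},
    {"hand": 15, "x": -9, "y": -19, "z": 0, "ax": 0, "ay": 0, "az": 0},
    {"hand": 15, "x": -9, "y": -19, "z": 0, "ax": 0, "ay": 0, "az": 0},
    {"hand": 15, "x": -9, "y": -19, "z": 0, "ax": 0, "ay": 0, "az": 0}
  ]
}}

```text
time_s: 20.85
ee_pos: [0.5575, 0.0867, 0.1927]
tool_rot: [0.09, 0.996, 0.001, 0.001]
wrist_force: [-0.1, 0.4, -2.7]
grip_width: 0.33
finger_force: 50.0
```

Request:
{"api": "servo_tool", "payload": {
  "commands": [
    {"hand": 15, "x": -9, "y": -19, "z": 0, "ax": 0, "ay": 0, "az": 0},
    {"hand": 15, "x": -9, "y": -19, "z": 0, "ax": 0, "ay": 0, "az": 0},
    {"hand": 15, "x": -9, "y": -19, "z": 0, "ax": 0, "ay": 0, "az": 0},
    {"hand": 15, "x": -9, "y": -19, "z": 0, "ax": 0, "ay": 0, "az": 0},
    {"hand": 15, "x": -5, "y": -10, "z": 0, "ax": 0, "ay": 0, "az": 0},
    {"hand": 15, "x": 0, "y": 0, "z": 0, "ax": 0, "ay": 0, "az": 0},
    {"hand": 15, "x": 0, "y": 0, "z": 0, "ax": 0, "ay": 0, "az": 0}
  ]
}}

```text
time_s: 21.43
ee_pos: [0.5828, -0.0036, 0.1933]
tool_rot: [0.091, 0.996, 0.001, 0.001]
wrist_force: [0.4, 0.4, -3.3]
grip_width: 0.33
finger_force: 50.1
```

```bash
python3 go.py 583 -13 125.5 79.4
python3 - <<'E'
from h import *
s=sense();d=snap("scene");P=cloud(d);p=s["ee_pos"];cv2.imwrite("pics/s6.png",d["img"])
# axis check by silhouette-midpoints per height, seen across two cameras is overkill: print medians
m=(np.hypot(P[...,0]-p[0],P[...,1]-p[1])<.05)&(d["z_map"]>0)
for zz in range(60,260,15):
    k=m&(abs(P[...,2]*1e3-zz)<7)
    if k.sum()>5: print(zz,k.sum(),(np.median(P[k],0)*1e3).round(),np.ptp(np.where(k)[1]),np.where(k)[1].mean().round(1))
E
```

```text
t 21.4333 pos [582.8  -3.6 193.3] q7 [-0.53  0.21  0.54  1.66 -0.11  1.3   1.42] F [ 0.4  0.4 -3.3] grip 0.3296209507571215 50.13558292295784
turn [0.17 0.1  0.2 ] then shift [-2.  -9.2 67.8]
60 1042 [588.  -9.  61.] 43 298.3
135 62 [602. -28. 136.] 28 296.6
150 76 [606. -31. 150.] 29 296.9
165 160 [608. -33. 167.] 36 297.3
180 190 [608. -31. 180.] 35 296.9
195 251 [603. -29. 197.] 34 297.1
210 282 [598. -23. 209.] 30 296.7
225 140 [593. -16. 223.] 20 297.9
240 106 [592. -12. 241.] 26 298.6
255 135 [591. -16. 255.] 27 297.0
```

View pics/s6.png

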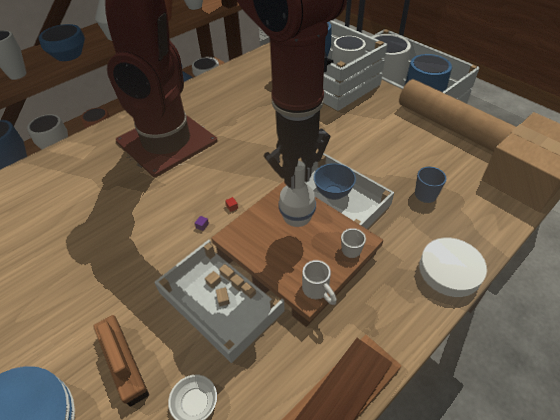

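The vase hangs upright over the board at (297,205), with the blocks in the tray (230,285) and the brush standing at (120,358). I'll lower it.

Request:
{"api": "servo_tool", "payload": {
  "commands": [
    {"hand": 15, "x": -2, "y": -9, "z": 8, "ax": 0, "ay": 0, "az": 0},
    {"hand": 15, "x": 0, "y": 0, "z": 15, "ax": 0, "ay": 0, "az": 0},
    {"hand": 15, "x": 0, "y": 0, "z": 15, "ax": 0, "ay": 0, "az": 0},
    {"hand": 15, "x": 0, "y": 0, "z": 12, "ax": 0, "ay": 0, "az": 0},
    {"hand": 15, "x": 0, "y": 0, "z": 7, "ax": 0, "ay": 0, "az": 0},
    {"hand": 15, "x": 0, "y": 0, "z": 4, "ax": 0, "ay": 0, "az": 0},
    {"hand": 15, "x": 0, "y": 0, "z": 2, "ax": 0, "ay": 0, "az": 0},
    {"hand": 15, "x": 0, "y": 0, "z": 0, "ax": 0, "ay": 0, "az": 0},
    {"hand": 15, "x": 0, "y": 0, "z": 0, "ax": 0, "ay": 0, "az": 0}
  ]
}}

```text
time_s: 22.23
ee_pos: [0.5845, -0.0121, 0.1319]
tool_rot: [0.09, 0.996, 0.002, 0.002]
wrist_force: [-0.0, -0.7, -2.6]
grip_width: 0.327
finger_force: 50.1
```

Request:
{"api": "servo_tool", "payload": {
  "commands": [
    {"hand": 15, "x": 0, "y": 0, "z": 1, "ax": 0, "ay": 0, "az": 0},
    {"hand": 15, "x": 0, "y": 0, "z": 1, "ax": 0, "ay": 0, "az": 0},
    {"hand": 15, "x": 0, "y": 0, "z": 0, "ax": 0, "ay": 0, "az": 0}
  ]
}}

```text
time_s: 22.48
ee_pos: [0.5842, -0.0121, 0.1294]
tool_rot: [0.09, 0.996, 0.002, 0.002]
wrist_force: [0.2, -0.4, -3.7]
grip_width: 0.326
finger_force: 50.1
```

Request:
{"api": "servo_tool", "payload": {
  "commands": [
    {"hand": 15, "x": 0, "y": 0, "z": 1.5, "ax": 0, "ay": 0, "az": 0},
    {"hand": 15, "x": 0, "y": 0, "z": 1, "ax": 0, "ay": 0, "az": 0},
    {"hand": 15, "x": 0, "y": 0, "z": 0.5, "ax": 0, "ay": 0, "az": 0},
    {"hand": 15, "x": 0, "y": 0, "z": 0, "ax": 0, "ay": 0, "az": 0}
  ]
}}

```text
time_s: 22.82
ee_pos: [0.584, -0.0121, 0.1261]
tool_rot: [0.09, 0.996, 0.002, 0.002]
wrist_force: [-0.2, -0.1, -4.4]
grip_width: 0.33
finger_force: 50.1
```

Request:
{"api": "servo_tool", "payload": {
  "commands": [
    {"hand": 15, "x": 0, "y": 0, "z": 0.7, "ax": 0, "ay": 0, "az": 0},
    {"hand": 15, "x": 0, "y": 0, "z": 0.7, "ax": 0, "ay": 0, "az": 0},
    {"hand": 15, "x": 0, "y": 0, "z": 0, "ax": 0, "ay": 0, "az": 0}
  ]
}}

```text
time_s: 23.07
ee_pos: [0.5845, -0.0122, 0.1256]
tool_rot: [0.09, 0.996, 0.002, 0.002]
wrist_force: [-1.7, -0.8, 3.2]
grip_width: 0.327
finger_force: 50.7
```

Contact (+3 N). I'll release gently and rise.

Request:
{"api": "servo_tool", "payload": {
  "commands": [
    {"hand": 32, "x": 0, "y": 0, "z": 0, "ax": 0, "ay": 0, "az": 0},
    {"hand": 45, "x": 0, "y": 0, "z": 0, "ax": 0, "ay": 0, "az": 0},
    {"hand": 60, "x": 0, "y": 0, "z": 0, "ax": 0, "ay": 0, "az": 0},
    {"hand": 60, "x": 0, "y": 0, "z": 0, "ax": 0, "ay": 0, "az": 0},
    {"hand": 60, "x": 0, "y": 0, "z": -8, "ax": 0, "ay": 0, "az": 0},
    {"hand": 60, "x": 0, "y": 0, "z": -20, "ax": 0, "ay": 0, "az": 0},
    {"hand": 60, "x": 0, "y": 0, "z": -30, "ax": 0, "ay": 0, "az": 0},
    {"hand": 60, "x": 0, "y": 0, "z": -30, "ax": 0, "ay": 0, "az": 0},
    {"hand": 60, "x": 0, "y": 0, "z": -30, "ax": 0, "ay": 0, "az": 0},
    {"hand": 60, "x": 0, "y": 0, "z": 0, "ax": 0, "ay": 0, "az": 0},
    {"hand": 60, "x": 0, "y": 0, "z": 0, "ax": 0, "ay": 0, "az": 0}
  ]
}}

```text
time_s: 23.98
ee_pos: [0.5848, -0.0125, 0.2453]
tool_rot: [0.09, 0.996, 0.002, 0.004]
wrist_force: [0.7, 0.2, 0.1]
grip_width: 0.702
finger_force: 0.0
```

```bash
python3 go.py 583 -13 245 79.4
python3 - <<'E'
from h import *
d=snap("scene");P=cloud(d);cv2.imwrite("pics/s7.png",d["img"])
w=snap("wrist");Q=cloud(w);m=(np.hypot(Q[...,0]-.583,Q[...,1]+.013)<.06)&(abs(Q[...,2]-.21)<.006)
print(m.sum(),Q[m].mean(0))
E
```

```text
t 23.9833 pos [584.8 -12.5 245.3] q7 [-0.53  0.18  0.55  1.58 -0.1   1.4   1.42] F [0.7 0.2 0.1] grip 0.701814500859536 0.0
turn [0.28 0.41 0.28] then shift [ 1.7 -0.8  0.3]
1057 [ 0.58182577 -0.0124776   0.20916835]
```

View pics/s7.png

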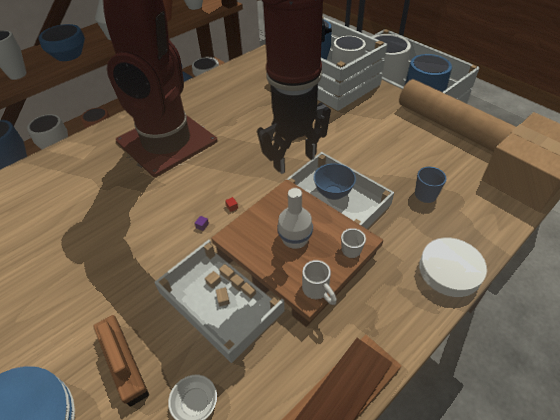

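The vase stands upright mid-board (295,225). The blocks are in the tray at (230,285), the brush stands at (120,358), and the other pots haven't moved.

```bash
python3 -c "
from rig import bot;print(bot.finish_job())"
```

```text
the job is handed in; nothing more can be done
None
```

I handed the job in at about 24 s with all four blocks in the right tray, the brush standing on its bristles on the table, and the vase upright within about 2 mm of the board's centre; no verdict was returned.

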